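# Fetch the spare die plate from the studio case

## Task

The red-gripped extruder die plate is inside the white case, but two jars stand on its lid: put both jars upright into the wire caddy, one to a cell, then open the lid so that it stands up wide open, and leave it open. Draw out the die plate with the red grip, leaving the blue one in its slot and the cup, wooden rib and bottle undisturbed, and present it: finish still holding it upright and still over the middle of the modelling board, at least 12 cm clear above the board, without putting it down or letting go.

Things in the scene. Friction and masses are not known exactly. Their poses are not given: they have to be found in the camera images.
- case: White plastic storage case, 170 x 220 x 90 mm (its x, y, z), walls and floor 5 mm, fixed to the table; origin at the centre of its underside. The hinged lid closes its whole top; hinge line along its y at its +x edge, blue tab at its -x edge. Inside, on the floor, is a grey rack 30 mm high with two slots (8 mm wide, running along the case's x), centred 40 mm either side of the case's middle in y; one die plate stands loosely in each, so it is drawn out straight up.
- lid (a joint): Lid angle in rad: 0 closed flat, grows as its -x edge is raised, 1.57 upright, 1.9 wide open (stop). The hinge is stiff: the lid stays where it is left and takes about 3 N at the tab to lift. When closed its 8 mm panel spans heights 90 to 98 mm above the table.
- lid_tab (a point): Centre of the blue tab upright on the closed lid's top near its -x edge: 12 x 30 x 28 mm (case x, y, z), 157 mm from the hinge line. Its centre is 14 mm above the lid's top and 22 mm above the lid's underside, which is level with the hinge line. It turns with the lid; it can be pinched by its two 30 mm-apart ends (along the case's y) and then pivots between the fingers as the lid turns.
- lid_hinge (a point): Point on the lid's hinge axis, mid-width, 90 mm above the table (axis along the case's y).
- plate_red_c (a point): Centre (half-way up) of the extruder die plate with the RED grip, hidden in the case under the lid. Overall 70 x 14 x 72 mm (its x, y, z); stands upright, z up. Lower 52 mm is a steel plate 6 mm thick (y) with a 26 mm square hole; above it is the red grip, 45 x 14 x 20 mm, whose centre is 26 mm above this point. In the case its x, y lie along the case's, its underside is 5 mm above the table and its top 77 mm. About 140 g. Which of the two slots it is in varies.
- plate_blue_c (a point): Centre of the other, identical die plate with a BLUE grip, in the other slot.
- caddy: Low wire caddy with blue rims, 75 x 208 x 34 mm (its x, y, z), fixed to the table, origin at the centre of its underside; floor 4 mm thick, three open-topped cells in a row along its y, each 71 (x) x 64 (y) mm inside, 34 mm high rims.
- cell_0 (a point): Centre of the floor of the end cell on the caddy's -y side (4 mm above the table).
- cell_1 (a point): Centre of the floor of the middle cell.
- cell_2 (a point): Centre of the floor of the end cell on the caddy's +y side.
- board: Plywood modelling board lying on the table, 200 x 150 x 12 mm, fixed; origin at the centre of its underside.
- cup_c (a point): Centre of a terracotta cup, 64 mm wide, 65 mm high, standing on the board: bystander.
- rib_c (a point): Centre of a dark wooden modelling rib, 100 x 22 x 8 mm, lying on the board: bystander.
- bottle_c (a point): Centre of a blue bottle, 56 mm wide, 130 mm high, standing on the table beyond the board: bystander.
- jar_green_c (a point): Centre (half-way up) of a green closed jar with a white cap, standing on the case's closed lid. 80 mm high: body 50 mm diameter up to 66 mm, cap 44 mm diameter above; z up. 0.14 to 0.28 kg.
- jar_yellow_c (a point): Centre (half-way up) of a yellow closed jar with a white cap, standing on the case's closed lid. 80 mm high: body 50 mm diameter up to 66 mm, cap 44 mm diameter above; z up. 0.14 to 0.28 kg.

How it is judged:
On the way, in this order (a step that is already met when the one before it is completed fails the run):
1. both jars stand upright in the caddy, each in its own cell, let go ((horizontal distance between jar_green_c and cell_0 below 0.015 m or horizontal distance between jar_green_c and cell_1 below 0.015 m or horizontal distance between jar_green_c and cell_2 below 0.015 m) and z of each of jar_green_c, jar_yellow_c in the frame of caddy below 0.051 m and angle between each of jar_green_c, jar_yellow_c's own z axis and vertical below 0.15 rad and (horizontal distance between jar_yellow_c and cell_0 below 0.015 m or horizontal distance between jar_yellow_c and cell_1 below 0.015 m or horizontal distance between jar_yellow_c and cell_2 below 0.015 m) and contact force between the fingers and jar_green below 0.1 N and contact force between the fingers and jar_yellow below 0.1 N), for 0.2 s.
2. the lid stands open (beyond 1.2 rad) (value of joint lid above 1.2 rad), for 0.2 s.
3. the red plate is drawn clear of the case (z of plate_red_c in the frame of case above 0.13 m and contact force between the fingers and plate_red above 0.5 N), for 0.1 s.
At the end, for the whole second after the job is handed in: Jars let go, upright (0.15 rad) in cells within 15 mm of centre; lid past 1.1 rad; blue plate within 30 mm of start; red plate gripped (over 1 N), still, upright (0.25 rad), off board and case, centre within 60 mm of board centre in plan and over 150 mm above the table (all of step 1 and value of joint lid above 1.1 rad and distance of plate_blue_c from where it was at the start of the episode below 0.03 m and horizontal distance between plate_red_c and board below 0.06 m and height (world z) of plate_red_c above 0.15 m and angle between plate_red_c's own z axis and vertical below 0.25 rad and linear speed of plate_red below 0.03 m/s and contact force between the fingers and plate_red above 1 N and contact force between plate_red and board below 0.1 N and contact force between plate_red and case below 0.1 N); the arm keeps its last pose, push and grip.
It fails at once if a jar was tipped over (angle between any of jar_green_c, jar_yellow_c's own z axis and vertical above 0.6 rad).
It fails at once if a bystander (cup, wooden rib, bottle) was knocked or shifted by more than 3 cm (distance of any of cup_c, rib_c, bottle_c from where it was at the start of the episode above 0.03 m).
It fails at once if the blue plate was taken out of its slot (distance of plate_blue_c from where it was at the start of the episode above 0.035 m).
It also fails if it takes over 72 s, if anything falls off the work surface, if the arm or the gripper's body presses on something with over 40 N, if the wrist force passes 120 N, or if a joint passes its speed limit or range.

## Robot

A 6-joint arm with a two-finger parallel gripper is mounted at the origin on the work surface. World frame = base frame: x ahead of the robot, y to its left, z up, the work surface at z = 0. Lengths are in m, angles in rad, forces in N, time in s.
With the tool pointing down it reaches from about 0.35 to 0.85 m from the base axis. Payload 8.1 kg.
Tool frame: the origin (TCP) lies midway between the tips of the shut fingers; the grasp point (between the pads) lies 19 mm behind it; z points along the fingers, y is the direction in which the jaws open and shut (so a half turn about z gives the same grasp; the last joint's range is limited). The gripper opens to 93 mm and grips with 3 to 60 N. Pads are 15 mm wide; open, the fingers measure 128 mm over their backs; the gripper's body (75 mm by 188 mm) begins 65 mm behind the grasp point.
Start: joints at [-1.252, 0.13, 1.488, -0, 1.523, -0.085], TCP at [0.236, -0.552, 0.219] pointing down, gripper open.
Joint ranges: [-2.96, 2.96], [-0.89, 2.26], [0.02, 2.5], [-1.34, 4.48], [0, 2.73], [-2.66, 2.66]. Speed limits (rad/s): [2.39, 2.39, 2.79, 3.14, 3.14, 3.14].

## Interface

Orientations are given as a rotation vector (axis times angle).
In Python, from rig import move_pose, movel, movej, grip, dwell, ik, capture, MotionError, close_job, read_t, read_joint_pos, read_joint_velocities, read_joint_efforts, read_tool_pos, read_tcp_rot, read_contact_force, read_wrist_torque, read_width gives the robot as it stands. Calls block until the motion is done:
- move_pose(position, orientation): joint-space move of the TCP to a pose.
- movel(position, rotation=None, rate=0.15): straight line of the TCP; rotation=None keeps the orientation; rate is the mean speed in m/s.
- movej(angles): joint-space move.
- grip(opening): finger opening in m; the grip force is fixed at half the most; returns when the fingers have stopped.
- dwell(seconds).
- ik(position, orientation): joint angles nearest the present ones, or None.
- capture(name): name is "scene" or "top" or "wrist"; returns a dict with "img" (400x640x3 uint8, blue, green, red), "z_map" (400x640 float32, m along the optical axis (not along the pixel's ray), 0 where there is no reading), "camera_matrix" (3x3 intrinsics, pixels), "R" (3x3) and "t" (3): a world point X has camera coordinates R X + t. Camera axes: x right, y down, z forward; pixel columns grow to the right and rows downward; lengths in m; the calibration is good to about 2 mm. A picture is of the moment at which its call begins.
A pose or a line that the arm cannot do raises MotionError and nothing moves.
- close_job(): hands the job in, once; it reports no verdict.
Readings, each from a call of its own:
- read_t(): time.
- read_joint_pos(): joint angles.
- read_joint_velocities(): joint speeds.
- read_joint_efforts(): joint torques, N m.
- read_tool_pos(): TCP position.
- read_tcp_rot(): TCP orientation.
- read_contact_force(): force on the tool from outside, world axes, zero at the start.
- read_wrist_torque(): the same for the moment, N m.
- read_width(): finger opening in m.
Only numpy, scipy, OpenCV 4.12 (cv2) and the standard library are available. Lean on these libraries where they do the work, as an engineer would, in place of code of your own. Each camera call takes 0.05 s, during which the arm holds its last target. There are 200 camera calls.

## Working session

There is one attempt and no reset: what is moved stays moved. The work goes in short steps, each a Python script; the robot and the scene stay as the last script left them, time stands still between calls to the robot, and variables do not carry over. Pictures are saved under pics/ and viewed, about 8 in all and at most 12, crops included, and the job is handed in when it is done.

```bash
mkdir -p pics; ls
cat > h.py <<'E'
import numpy as np, cv2
from rig import *
def world(c,u,v,z=None):
    K=c["camera_matrix"];R=c["R"];t=c["t"]
    d=np.linalg.inv(K)@np.array([u,v,1.0])
    if z is None: return R.T@(d*c["z_map"][int(round(v)),int(round(u))]-t)
    o=-R.T@t; r=R.T@d
    return o+r*(z-o[2])/r[2]
def cloud(c):
    K=c["camera_matrix"];v,u=np.mgrid[:400,:640]
    d=np.stack([(u-K[0,2])/K[0,0],(v-K[1,2])/K[1,1],np.ones(u.shape)],-1)*c["z_map"][...,None]
    return (d-c["t"])@c["R"]
def pix(c,X):
    p=c["camera_matrix"]@(c["R"]@np.array(X)+c["t"]); return p[:2]/p[2]
E
python3 - <<'E'
from h import *
import pickle
for n in("scene","top"):
    c=capture(n); pickle.dump(c,open(n+".pkl","wb")); cv2.imwrite(f"pics/{n}0.png",c["img"])
    print(n,-c["R"].T@c["t"],c["R"][2],read_t())
E
```

```text
pics
scene [ 1.37355313 -0.65980964  1.00502   ] [-0.57078748  0.48924949 -0.65942141] 0.05
top [0.52874811 0.01999804 1.02036835] [ 0.07095406 -0.02508328 -0.99716415] 0.1
```

View pics/top0.png

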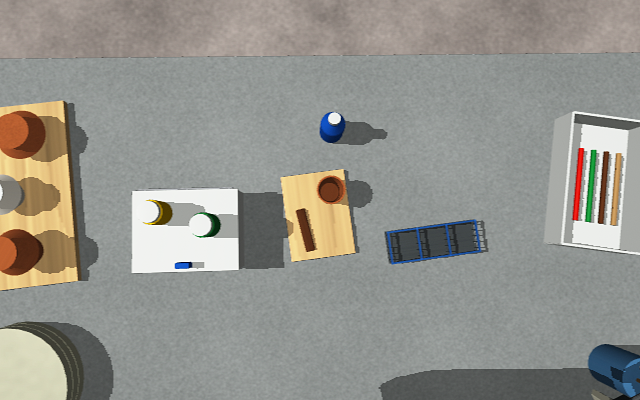

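View pics/scene0.png

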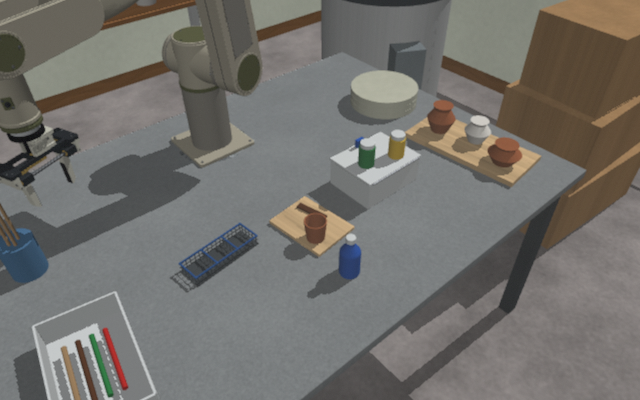

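The top view shows the case at about (132–239, 190–273) px with the tab at (183,265). The yellow cap is at (152,210), green at (202,224), the board around (318,216), the caddy around (436,242) and the bottle at (333,127). Next I'll measure them.

Run:
```python
from h import *
import pickle
c=pickle.load(open("top.pkl","rb")); P=cloud(c); im=c["img"].astype(int)
b,g,r=im[...,0],im[...,1],im[...,2]
v,u=np.mgrid[:400,:640]
def rect(n,m,box):
    m=m&(u>box[0])&(u<box[2])&(v>box[1])&(v<box[3])
    q=P[m]; R=cv2.minAreaRect((q[:,:2]*1000).astype(np.float32))
    print(n,m.sum(),"rect c",np.round(R[0],1),"size",np.round(R[1],1),"ang",round(R[2],1),"zmed",np.round(np.median(q[:,2]),4),"mean",q.mean(0).round(4))
z=P[...,2]; print("table z",np.median(z[300:340,250:350]))
rect("lid",(abs(z-.098)<.008)&(abs(b-r)<40),(120,180,250,285))
rect("tab",(b-r>60)&(z>.1),(165,255,200,275))
rect("capY",(abs(z-.178)<.006),(130,190,185,230))
rect("capG",(abs(z-.178)<.006),(185,205,225,245))
rect("board",(abs(z-.012)<.005)&(r-b>30),(270,160,365,270))
rect("caddyrim",(z>.026)&(z<.045),(375,210,500,275))
rect("caddyall",(z>.015)&(z<.045),(375,210,500,275))
rect("cup",(z>.06)&(z<.085),(310,165,350,210))
rect("rib",(z>.015)&(z<.03)&(r<120),(290,200,320,260))
rect("bottle",(z>.1),(310,100,360,150))
K=c["camera_matrix"];print(K[0,0])
o=cv2.resize(c["img"][200:280,370:510],None,fx=5,fy=5,interpolation=cv2.INTER_CUBIC);cv2.imwrite("pics/cad.png",o)
```

```text
table z 0.001816409717678469
lid 7361 rect c [532.1 274.3] size [178.3 223.6] ang 0.4 zmed 0.0997 mean [0.5276 0.2709 0.0996]
tab 83 rect c [458.  272.9] size [26.7 10.5] ang 88.9 zmed 0.1277 mean [0.458  0.2729 0.1278]
capY 418 rect c [567.3 324.8] size [41.8 41.6] ang 84.4 zmed 0.1794 mean [0.5672 0.3243 0.1793]
capG 409 rect c [540.1 223.2] size [42.9 40.7] ang 89.0 zmed 0.1796 mean [0.54   0.2231 0.1795]
board 4255 rect c [560.6  -9.3] size [200.5 149.9] ang 6.8 zmed 0.0137 mean [ 0.555  -0.0072  0.0136]
caddyrim 609 rect c [ 493.2 -273.9] size [ 75.2 209.7] ang 6.7 zmed 0.0357 mean [ 0.4929 -0.2756  0.0356]
caddyall 712 rect c [ 493.2 -273.9] size [ 75.2 209.7] ang 6.7 zmed 0.0353 mean [ 0.4927 -0.2767  0.0333]
cup 222 rect c [612.8 -37.1] size [61.8 59.9] ang 88.6 zmed 0.0778 mean [ 0.6162 -0.0392  0.0756]
rib 359 rect c [525.7  18.6] size [99.  20.4] ang 13.7 zmed 0.0214 mean [0.5256 0.019  0.0215]
bottle 211 rect c [652.4  -6.6] size [ 33.6 250.8] ang 70.3 zmed 0.1306 mean [ 0.7459 -0.0412  0.1601]
430.56665120479886
```

View pics/cad.png

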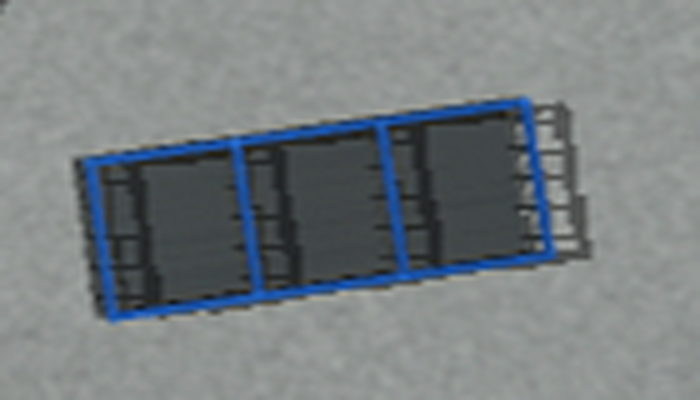

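```bash
cat >> h.py <<'E'
from scipy.spatial.transform import Rotation as Ro
def down(phi):
    a,b=np.cos(phi),np.sin(phi)
    return Ro.from_matrix(np.array([[-b,a,0],[a,b,0],[0,0,-1]]).T).as_rotvec()
def best(p,phi):
    c=[(abs(q[5]),f) for f in(phi,phi+np.pi) if (q:=ik(p,down(f))) is not None]
    return down(min(c)[1])
CAD=np.array([.4932,-.2739]); A=np.radians(6.7); CY=np.array([-np.sin(A),np.cos(A)])
CELL=[CAD+k*.068*CY for k in(-1,0,1)]
def state(s=""): print(s,"t",round(read_t(),2),"p",np.round(read_tool_pos(),4),"w",round(read_width(),4),"F",np.round(read_contact_force(),1))
def jar(xy,cell):
    x,y=xy; R=best([x,y,.25],A)
    move_pose([x,y,.25],R); movel([x,y,.135],rate=.15); state("at jar")
    grip(.03); state("gripped")
    movel([x,y,.23],rate=.2); state("lifted")
    cx,cy=CELL[cell]; movel([cx,cy,.23],best([cx,cy,.23],A),rate=.25)
    movel([cx,cy,.06],rate=.15); movel([cx,cy,.042],rate=.04); state("placed")
    grip(.085); movel([cx,cy,.2],rate=.2); state("done")
E
python3 - <<'E'
from h import *
R0=Ro.from_rotvec(read_tcp_rot()).as_matrix(); print(R0.round(2), read_joint_pos())
for p,f in (([.54,.223,.25],A),([.567,.324,.25],A),([*CELL[0],.2],A),([.458,.273,.2],np.pi/2),([.67,.273,.22],np.pi/2)):
    for g in(f,f+np.pi):
        q=ik(p,down(g)); print(p,round(g,2),None if q is None else np.round(q,2))
jar((.540,.2231),0)
c=capture("top"); cv2.imwrite("pics/j1.png",c["img"][150:300,100:520])
E
```

```text
[[ 0.92  0.39 -0.  ]
 [ 0.39 -0.92  0.  ]
 [ 0.   -0.   -1.  ]] [-1.25242882e+00  1.31118441e-01  1.48916735e+00  2.87756462e-05
  1.52301613e+00 -8.53763817e-02]
[0.54, 0.223, 0.25] 0.12 [0.3  0.08 1.49 0.   1.58 0.19]
[0.54, 0.223, 0.25] 3.26 None
[0.567, 0.324, 0.25] 0.12 [0.44 0.26 1.28 0.   1.6  0.32]
[0.567, 0.324, 0.25] 3.26 None
[np.float64(0.5011336101227547), np.float64(-0.34143560416861707), 0.2] 0.12 [-0.68  0.16  1.49  0.    1.49 -0.8 ]
[np.float64(0.5011336101227547), np.float64(-0.34143560416861707), 0.2] 3.26 [-0.68  0.16  1.49 -0.    1.49  2.34]
[0.458, 0.273, 0.2] 1.57 [ 0.44 -0.04  1.7  -0.    1.48 -1.13]
[0.458, 0.273, 0.2] 4.71 [ 0.44 -0.04  1.7  -0.    1.48  2.01]
[0.67, 0.273, 0.22] 1.57 [ 0.32  0.47  1.08 -0.    1.59 -1.25]
[0.67, 0.273, 0.22] 4.71 [ 0.32  0.47  1.08 -0.    1.59  1.89]
at jar t 3.94 p [0.5407 0.2233 0.1362] w 0.0926 F [-0.4  0.5  0.6]
gripped t 4.7 p [0.5401 0.2231 0.1351] w 0.0493 F [ 0.3 -0.1  1.3]
lifted t 5.33 p [0.5395 0.2229 0.2286] w 0.0494 F [ 0.   0.  -2.8]
placed t 9.62 p [ 0.5009 -0.3413  0.0416] w 0.0494 F [ 0.2 -0.5 -2.3]
done t 11.32 p [ 0.5005 -0.3409  0.1984] w 0.0849 F [-0.3 -0.  -0.3]
```

View pics/j1.png

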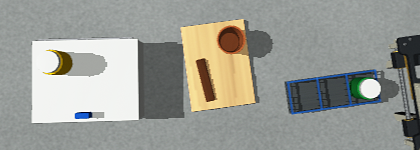

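Green is standing in the end cell, seen at crop (370,88). Now yellow goes into the other end cell.

Run:
```python
from h import *
jar((.5672,.3243),2)
c=capture("top"); P=cloud(c); v,u=np.mgrid[:400,:640]; z=P[...,2]
# move off to the lid side, then look
R=best([.458,.273,.25],np.pi/2); move_pose([.458,.273,.25],R); grip(.06); state()
c=capture("top"); P=cloud(c); z=P[...,2]
for a,b in((375,445),(445,500)):
    m=(abs(z-.086)<.006)&(u>a)&(u<b)&(v>205)&(v<280); print(m.sum(),P[m].mean(0).round(4))
print(np.round(CELL,4))
w=capture("wrist"); cv2.imwrite("pics/w1.png",w["img"])
cv2.imwrite("pics/j2.png",c["img"][150:300,100:520])
```

```text
at jar t 14.68 p [0.568  0.3246 0.1363] w 0.085 F [ 0.1  0.6 -0.3]
gripped t 15.33 p [0.5674 0.3244 0.1352] w 0.0494 F [0.5 0.6 1. ]
lifted t 15.96 p [0.5667 0.3241 0.2285] w 0.0497 F [-0.9  0.3 -2.9]
placed t 20.14 p [ 0.485  -0.2062  0.0417] w 0.05 F [ 0.8  0.4 -3. ]
done t 21.84 p [ 0.4845 -0.206   0.1985] w 0.0852 F [ 0.   0.4 -0.2]
 t 24.28 p [0.458 0.273 0.25 ] w 0.0598 F [ 0.4 -0.7  0.7]
318 [ 0.4847 -0.2039  0.0857]
317 [ 0.5003 -0.3389  0.0856]
[[ 0.5011 -0.3414]
 [ 0.4932 -0.2739]
 [ 0.4853 -0.2064]]
```

View pics/w1.png

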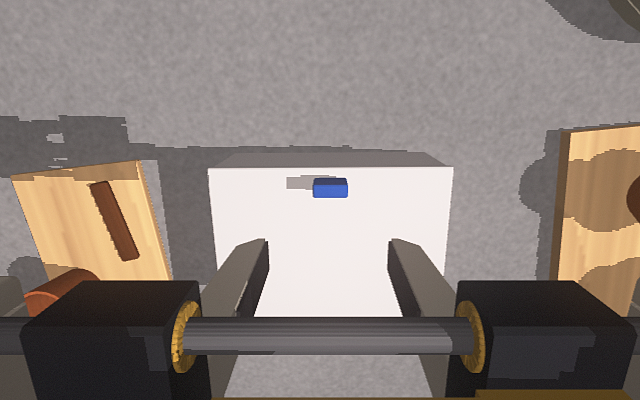

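Both jars are in their end cells, about 3 mm from my centres. The tab lies centred between the fingers at (330,187). Next I'll pinch it and swing the lid.

Run:
```python
from h import *
w=capture("wrist"); print("tab top",world(w,330,182,.126).round(4), world(w,330,182).round(4))
movel([.458,.273,.102],rate=.15); state("down")
grip(.01); state("pinch")
hx,hz=.458+.157,.09
for th in np.arange(.15,1.76,.16):
    c,s=np.cos(th),np.sin(th)
    movel([hx-.157*c+.031*s,.273,hz+.157*s+.031*c-.019],rate=.12)
    F=read_contact_force(); print(round(th,2),np.round(F,1),round(read_width(),4))
    if np.linalg.norm(F)>30: print("STOP"); break
state("end")
c=capture("scene"); cv2.imwrite("pics/l1.png",c["img"][80:280,220:540].repeat(2,0).repeat(2,1))
```

```text
tab top [0.4514 0.2745 0.126 ] [0.4535 0.2745 0.1173]
down t 25.57 p [0.4587 0.2733 0.1031] w 0.0602 F [ 1.1  0.6 -0. ]
pinch t 26.16 p [0.4582 0.2747 0.1025] w 0.0299 F [ 0.3  7.1 -1.2]
0.15 [-2.9  7.7  3.1] 0.0299
0.31 [-3.9  7.   3.5] 0.0295
0.47 [-2.1  7.6  3.3] 0.0296
0.63 [-2.2  7.7  3.3] 0.0298
0.79 [-1.1  8.1  2.4] 0.0299
0.95 [-1.2  8.8  2.5] 0.0301
1.11 [-1.4  9.   3.5] 0.0292
1.27 [-0.8  9.5  4.4] 0.0294
1.43 [ 0.5 10.4  4.7] 0.0291
1.59 [ 2.7 10.1  4.6] 0.0292
1.75 [ 3.2 10.4  6.5] 0.0293
end t 30.18 p [0.6751 0.2762 0.2224] w 0.0293 F [ 3.2 10.4  6.5]
```

View pics/l1.png

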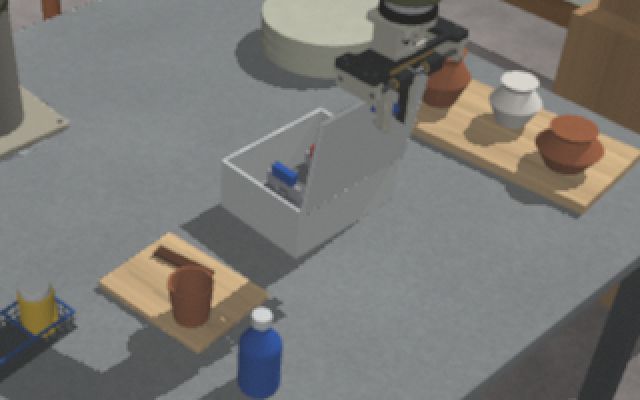

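The lid is standing open. The blue grip is in the near (-y) slot and the red one is behind it. Next: release, retreat and measure the red grip.

Run:
```python
from h import *
grip(.07); p=read_tool_pos(); movel([p[0],p[1],.31],rate=.2); 
R=best([.47,.29,.31],np.pi/2); movel([.47,.29,.31],rate=.2); grip(.04); state()
c=capture("top"); P=cloud(c); im=c["img"].astype(int); v,u=np.mgrid[:400,:640]
b,g,r=im[...,0],im[...,1],im[...,2]
box=(u>120)&(u<260)&(v>170)&(v<290)
for n,m in(("red",(r-b>70)&(r-g>70)&box),("blue",(b-r>60)&box)):
    q=P[m]; print(n,m.sum(),q.mean(0).round(4) if m.sum() else "",(q.min(0).round(3),q.max(0).round(3)) if m.sum() else "")
w=capture("wrist"); cv2.imwrite("pics/w2.png",w["img"]); Q=cloud(w)
im=w["img"].astype(int);b,g,r=im[...,0],im[...,1],im[...,2]
for n,m in(("red",(r-b>70)&(r-g>70)),("blue",(b-r>60))):
    m=m&(abs(Q[...,2]-.077)<.006)&(Q[...,0]>.44)&(Q[...,1]>.15); q=Q[m]
    if len(q): print("wrist",n,len(q),cv2.minAreaRect((q[:,:2]*1000).astype(np.float32)),q.mean(0).round(4))
cv2.imwrite("pics/t2.png",cv2.resize(c["img"][160:290,110:270],None,fx=4,fy=4))
```

```text
t 33.52 p [0.47 0.29 0.31] w 0.0403 F [ 0.7  0.2 -0.2]
red 141 [0.5191 0.3137 0.0784] (array([0.498, 0.307, 0.074]), array([0.542, 0.321, 0.083]))
blue 147 [0.5141 0.2326 0.0847] (array([0.492, 0.02 , 0.065]), array([0.536, 0.241, 1.02 ]))
wrist red 451 ((609.5387573242188, 496.14410400390625), (279.33404541015625, 347.68817138671875), 9.23248291015625) [0.517  0.3413 0.0758]
wrist blue 421 ((515.6536865234375, 235.13339233398438), (43.455413818359375, 13.189165115356445), 0.38851162791252136) [0.515  0.2354 0.0758]
```

View pics/t2.png

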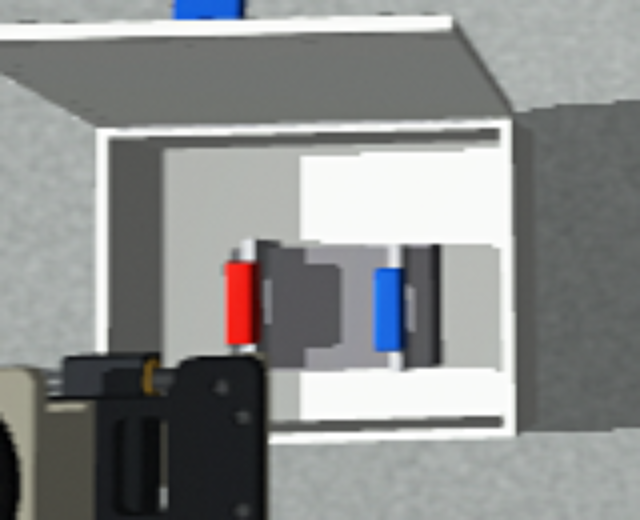

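View pics/w2.png

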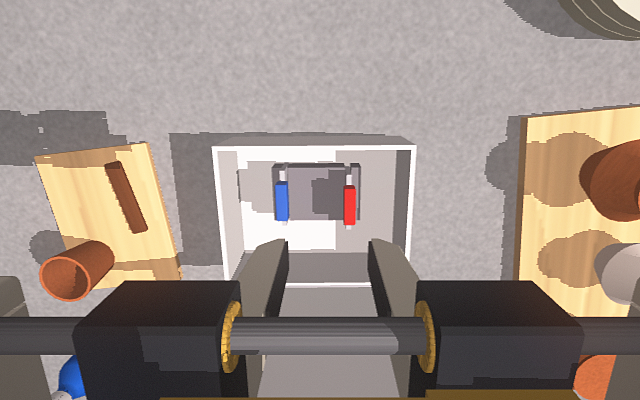

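Red is in the +y slot. The top view gives (0.520, 0.314), and the blue position plus 80 mm in y gives 0.315. I'll grasp and draw it.

Run:
```python
from h import *
x,y=.518,.3145
grip(.05); movel([x,y,.2],rate=.2); movel([x,y,.09],rate=.12); movel([x,y,.049],rate=.06); state("at")
grip(.004); state("grip")
if .011<read_width()<.017:
    movel([x,y,.09],rate=.06); state("up"); movel([x,y,.26],rate=.12); dwell(.2); state("clear")
    c=capture("scene"); cv2.imwrite("pics/p1.png",c["img"][40:280,220:540].repeat(2,0).repeat(2,1))
```

```text
at t 36.71 p [0.5182 0.3146 0.0492] w 0.05 F [-0.4 -0.3 -1.7]
grip t 37.38 p [0.518  0.3145 0.0491] w 0.0134 F [ 0.1 -0.5  1.5]
up t 38.21 p [0.5178 0.3144 0.0897] w 0.0138 F [-0.1 -0.8 -2.3]
clear t 39.98 p [0.5178 0.3144 0.2594] w 0.0139 F [ 0.2  0.1 -1.5]
```

View pics/p1.png

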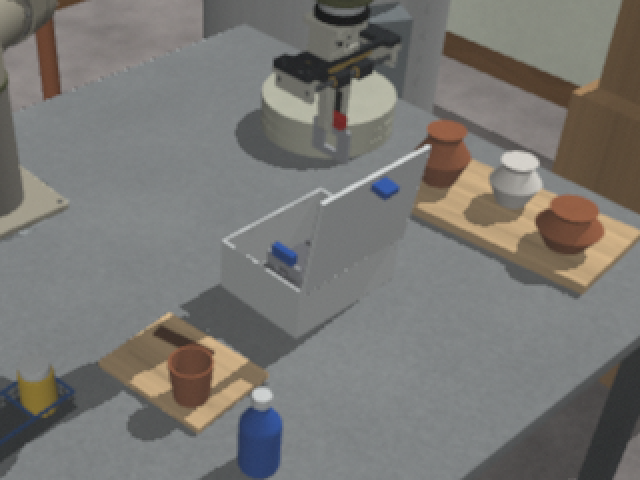

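The plate is held upright, the lid is open and blue is still in its slot. Now I'll carry red over the board.

Run:
```python
from h import *
movel([.5606,-.0093,.24],rate=.15); dwell(.8); state("present")
print(np.abs(read_joint_velocities()).max())
a=capture("scene"); c=capture("top"); P=cloud(c); v,u=np.mgrid[:400,:640]; z=P[...,2]
for s,e in((375,445),(445,500)):
    m=(abs(z-.086)<.006)&(u>s)&(u<e)&(v>205)&(v<280); print("cap",P[m].mean(0).round(4))
Q=cloud(a); im=a["img"].astype(int); m=(im[...,2]-im[...,0]>70)&(im[...,2]-im[...,1]>90)&(Q[...,2]>.18)&(Q[...,2]<.35); print("red",m.sum(),np.median(Q[m],0).round(3))
cv2.imwrite("pics/f.png",a["img"][60:360,140:540].repeat(2,0).repeat(2,1))
```

```text
present t 43.16 p [ 0.5606 -0.0093  0.24  ] w 0.0138 F [-0.3 -0.3 -1.2]
0.0021449665196161195
cap [ 0.4823 -0.2203  0.0857]
cap [ 0.5002 -0.3386  0.0857]
red 0 [nan nan nan]
  return _methods._mean(a, axis=axis, dtype=dtype,
  ret = um.true_divide(
```

View pics/f.png

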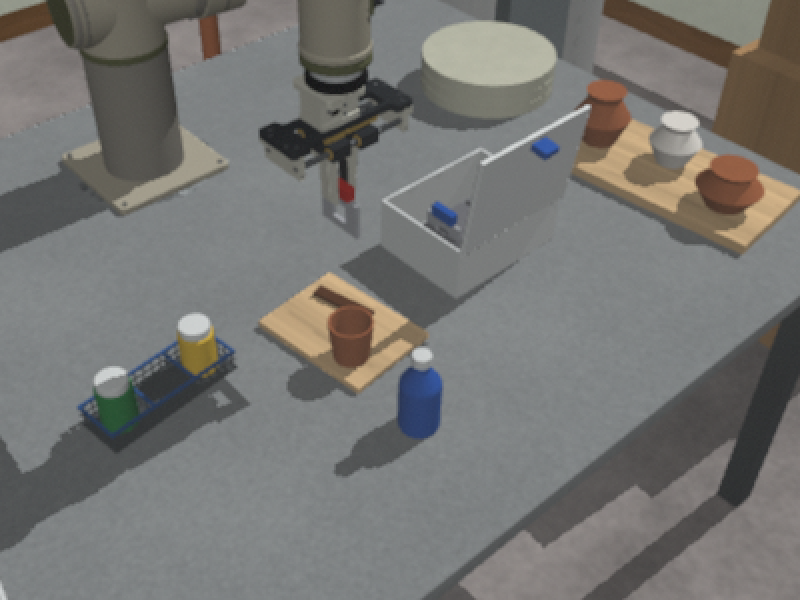

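Everything is in place. The yellow cap reads 16 mm off from the top camera, probably because the gripper partly hides it there. The scene view shows it upright in its cell, where it can only shift about 7 mm.

```bash
python3 -c "
from h import *
state(); close_job()"
```

```text
t 43.26 p [ 0.5606 -0.0093  0.24  ] w 0.0141 F [ 0.8  0.5 -1.4]
the job is handed in; nothing more can be done
```

I handed the job in at 43.3 s of the 72 s allowed. Both jars are in the caddy's two end cells and the lid is standing open. The red die plate is held upright and still over the middle of the board.

**Last checks**
- **Red plate:** the gripper was 14 mm open, matching the thickness of the grip, and the arm was at rest over my measured board centre. The plate's centre is about 0.23 m above the table, worked out from the arm position. My attempt to measure the plate by colour and depth found no pixels, so its pose rests on the arm readings and the picture.
- **Jars:** the scene picture shows both standing upright, and after placing they measured about 3 mm from their cell centres. In the last top view the yellow cap read about 14 mm from its cell centre, compared with 3 mm before. I put that down to the gripper partly hiding it, but I did not measure it again.
- **Lid:** I drove it to about 1.75 rad and it stayed open after I let go. The final angle was judged from the picture, not measured.
- **Blue plate, cup, rib and bottle:** all look undisturbed in the picture. I did not measure them again at the end.

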